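# Set the wheel bearing nut: down to the stop, back a quarter turn, hold

### The arm

A 6-joint arm with a two-finger parallel gripper is mounted at the origin on the work surface. World frame = base frame: x ahead of the robot, y to its left, z up, the work surface at z = 0. Lengths are in m, angles in rad, forces in N, time in s.
With the tool pointing down it reaches from about 0.375 to 0.975 m from the base axis. Payload 3.8 kg.
Tool frame: the origin (TCP) lies midway between the tips of the shut fingers; the grasp point (between the pads) lies 19 mm behind it; z points along the fingers, y is the direction in which the jaws open and shut (so a half turn about z gives the same grasp; the last joint's range is limited). The gripper opens to 85 mm and grips with 20 to 120 N. Pads are 22 mm wide; open, the fingers measure 114 mm over their backs; the gripper's body (76 mm by 85 mm) begins 54 mm behind the grasp point. The pads swing forward as they close: fully open they stand 13 mm farther back than shut.
Start: joints at [1.233, 0.264, 1.604, -0, 1.274, -0.037], TCP at [0.2, 0.645, 0.195] pointing down, gripper open.
Joint ranges: [-2.63, 2.63], [-0.94, 2.18], [0.31, 2.57], [-1.31, 4.45], [0, 2.66], [-2.55, 2.55]. Speed limits (rad/s): [2.57, 2.57, 3.14, 3.14, 3.14, 3.14].

### API

Orientations are given as a unit quaternion [w, x, y, z].
In Python, from cell import monitor, grab_frame, order, spotter gives the robot as it stands.
- The arm moves only by the tool send_rows, never from a script. Its argument "series" is a list of rows, each an object of numbers: "dx", "dy", "dz": the shift along the tool's x, y, z in m; "rx", "ry", "rz": the turn, a rotation vector about the tool's x, y, z in degrees; "claw": the finger opening in m, from 0 to 0.0854. In form: [{"dx": .., "dy": .., "dz": .., "rx": .., "ry": .., "rz": .., "claw": ..}, ...]. A call has 1 to 8 rows; each row shifts and turns the commanded pose from where the row before left it, along the tool's axes as they then stand; what a row does not reach is not made up. A row lasts 1/10 s, in which the tool goes at most 50 mm and 8.59 degrees, less where a joint would pass 70% of its speed; a pose out of reach is approached as far as the arm can. A call with a gripper value outside its range is refused whole. The fingers move at their own pace and stop on an object; "force" is the grip in N (left out, the last holds). Time passes only in rows, so rows that do not move let the fingers close. It gives the time, the measured TCP pose, the force and the opening at its end, in the units of the state.
- monitor.read_state(): the state, without advancing time (a new reading comes with each control period).
- grab_frame(name): name is "scene" or "top" or "wrist"; returns a dict with "img" (420x560x3 uint8, red, green, blue), "depth" (420x560 float32, m along the optical axis (not along the pixel's ray), 0 where there is no reading), "camera_matrix" (3x3 intrinsics, pixels), "eye" and "rotation" of the camera in the world. Camera axes: x right, y down, z forward; pixel columns grow to the right and rows downward; lengths in m; the calibration is good to about 2 mm. A picture is of the moment at which its call begins.
- order.sign_off(): hands the job in, once; it reports no verdict.
Trained networks look in the newest picture that a camera, given by its name, has taken for a name from the list of things; names that differ only in an ending like _2 or _b are one class to them, and where a whole thing is asked for, a point or a joint stands for the part that bears it (a point fixed in the world has none). Each returns a list of dicts, best first, with "confidence" (0 to 1); they miss things now and then, are a little off and sometimes report something else, mostly with a low value. They report only what shows in the picture. A call takes as long as a camera call. They do not tell look-alikes from the thing itself.
- spotter.outline_of(camera, label): "mask" (420x560 bool, what is visible of it).
- spotter.place_of(camera, label): "at" ([x, y, z] in m, in the coordinates of the camera as it stood for that picture, good to about 4 mm: a listed point, or the origin of a listed thing).
The state is a dict: "clock": time; "joint_positions": joint angles; "dq": joint speeds; "joint_torque": joint torques, N m; "position": TCP position; "tool_rot": TCP orientation; "force": force on the tool from outside, world axes, zero at the start; "moment": the same for the moment, N m; "opening": finger opening in m.
Only numpy, scipy, OpenCV 4.12 (cv2) and the standard library are available. Lean on these libraries where they do the work, as an engineer would, in place of code of your own. Each camera call takes 0.05 s, during which the arm holds its last target. There are 200 camera calls.

### The job

On the aluminium wheel hub, turn the brass knurled nut clockwise until it bottoms out on its collar, then back it off a quarter turn and stay there: finish with the gripper still holding the nut still, so that the lock can be fitted. Leave the dark hub's black nut and everything else on the bench as they are.

Things in the scene. Friction and masses are not known exactly. Their poses are not given: they have to be found in the camera images.
- front_hub: the job: bare aluminium wheel hub lying flat and fixed to the bench with its axle upright; lower flange 140 mm across, upper flange 124 mm across with its top 78 mm above the bench, boss 68 mm across with its face at 90 mm, then a steel collar (32 mm across, top at 108 mm) on which the nut bottoms; the threaded axle (22 mm) goes up through the nut and ends at 150 mm. Origin on the bench surface under the axle, z up
- brass_nut: round knurled brass nut on the axle of the aluminium hub, 46 mm across and 24 mm high, with a white paint dash on its top at its own -x side; origin at the centre of its underside, z up along the axle. It is already started on the thread. It sinks 6 mm per turn clockwise seen from above, turns stiffly with about 0.06 N m, and stays where it is left; bottomed, its underside is 108 mm above the bench
- nut_grip (a point): the point on the axis of the brass nut halfway up it (12 mm above its underside)
- nut_turn (a joint): turn of the brass nut in rad: grows clockwise seen from above (threading on); it bottoms against a hard stop at 6.0 and a quarter turn back from there reads 4.43; starts between 2.0 and 4.0
- rear_hub: a second hub of the same shape and size in dark steel with a red seal, also fixed to the bench; not to be worked on. Origin on the bench under its axle
- black_nut_grip (a point): the point on the axis of the black knurled nut (46 mm across, 24 mm high) of the dark hub, halfway up it (120 mm above the bench)
- black_nut_turn (a joint): turn of the black nut in rad, grows clockwise seen from above; starts at 0 and must stay there; it turns as stiffly as the brass one
- screwdriver: bystander: screwdriver with an orange handle, 190 mm long, lying between the hubs; origin under its middle, x along it
- wrench: bystander: steel open wrench, 200 mm long, lying flat; origin under its middle, x along it
- spray_can: bystander: upright aerosol can with a blue label, 66 mm across, 150 mm tall; origin under its centre
- steel_bowl: bystander: small steel bowl, 110 mm across, 45 mm tall; origin under its centre
- bearing: bystander: loose steel bearing ring lying flat, 52 mm across, 15 mm high; origin under its centre
- grease_tin: bystander: tin with a yellow label and a red cap, 80 mm across, 70 mm tall; origin under its centre
- bolt_tray: bystander: teal tray of bolts, 110 x 160 x 40 mm; origin under its centre
Not all that is in view belongs to the job. Leave any brown or turquoise look-alike of the front_hub alone.

How it is judged:
On the way, in this order (a step that is already met when the one before it is completed fails the run):
1. the brass nut is bottomed out on its collar (within 0.06 rad of the stop) (value of joint nut_turn above 5.94 rad), for 0.1 s.
2. the brass nut is backed off a quarter turn and held in the fingers (value of joint nut_turn between 4.13 and 4.73 rad and contact force between the fingers and brass_nut above 3 N and distance between the grasp point and nut_grip below 0.025 m and velocity of joint nut_turn between -0.1 and 0.1 rad/s), for 0.3 s.
At the end, for the whole second after the job is handed in: The brass nut stands a quarter turn (90 degrees, give or take 17) back from its stop, at rest, with the fingers round it and pressing on it with more than 3 N, the grasp point within 25 mm of the middle of the nut (all of step 2); the arm keeps its last pose, push and grip.
It fails at once if the black nut of the dark hub is turned by more than 0.2 rad (value of joint black_nut_turn above 0.2 rad or value of joint black_nut_turn below -0.2 rad).
It fails at once if a bystander is moved by more than 30 mm (distance of any of screwdriver, wrench, spray_can, steel_bowl, bearing, grease_tin, bolt_tray from where it was at the start of the episode above 0.03 m).
It also fails if it takes over 51 s, if anything falls off the work surface, if the arm or the gripper's body presses on something with over 40 N, if the wrist force passes 120 N, or if a joint passes its speed limit or range.

## Working session

There is one attempt and no reset: what is moved stays moved. The work goes in short steps, Python scripts to look and compute and a tool call to move; the robot and the scene stay as the last step left them, time stands still between calls to the robot, and variables do not carry over. Pictures are saved under pics/ and viewed, about 8 in all and at most 12, crops included, and the job is handed in when it is done.

Besides the shell and the picture viewer there is one more tool, called as name(argument=value, ...) on one line, values as JSON. send_rows: Moves the arm, as the interface text tells. Its arguments: {"type":"object","properties":{"series":{"type":"array","items":{"type":"object","properties":{"dx":{"type":"number"},"dy":{"type":"number"},"dz":{"type":"number"},"rx":{"type":"number"},"ry":{"type":"number"},"rz":{"type":"number"},"claw":{"type":"number"}}}},"force":{"type":"number"}},"required":["series"]}

```bash
mkdir -p pics
cat > h.py <<'E'
import numpy as np,cv2
from cell import monitor,grab_frame,order,spotter
def world(f,p): return np.array(f["rotation"])@np.array(p)+np.array(f["eye"])
E
python3 - <<'E'
from h import *
s=monitor.read_state();print(s)
for c in("scene","top"):
    f=grab_frame(c);cv2.imwrite(f"pics/{c}0.png",f["img"][:,:,::-1])
    for l in("nut_grip","black_nut_grip","front_hub","rear_hub","spray_can","grease_tin"):
        for r in spotter.place_of(c,l):
            K=f["camera_matrix"];p=np.array(r["at"]);u=K@p
            print(c,l,round(r["confidence"],2),world(f,p).round(3),(u[:2]/u[2]).round())
E
```

```text
{'clock': 0.0, 'joint_positions': array([ 1.23309667e+00,  2.64775060e-01,  1.60536555e+00,  5.44605346e-06,
        1.27369171e+00, -3.68983653e-02]), 'dq': array([-8.79745574e-05,  1.46124759e-03, -4.22358809e-04, -1.62285777e-03,
        1.49237925e-03,  4.36933973e-04]), 'joint_torque': array([ 9.86557534e-04, -5.15144920e+01, -3.67298448e+01,  7.45568923e-05,
        1.36513149e-02,  5.07469224e-06]), 'position': array([0.19972466, 0.64393231, 0.19375191]), 'tool_rot': array([-2.11076485e-04,  1.49834963e-01,  9.88710387e-01, -1.09976197e-03]), 'force': array([-0.46648207,  0.21467952,  0.67190428]), 'moment': array([ 0.03384583,  0.02045478, -0.00336203]), 'opening': 0.08549558953483505}Traceback (most recent call last):
  File "<stdin>", line 8, in <module>
  File "h.py", line 3, in world
    def world(f,p): return np.array(f["rotation"])@np.array(p)+np.array(f["eye"])
                           ~~~~~~~~~~~~~~~~~~~~~~~^~~~~~~~~~~~
ValueError: matmul: Input operand 1 has a mismatch in its core dimension 0, with gufunc signature (n?,k),(k,m?)->(n?,m?) (size 3 is different from 4)
```

View pics/scene0.png

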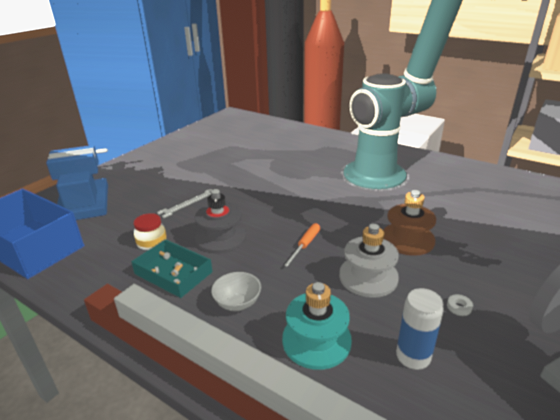

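The scene view shows three hubs with brass nuts: grey aluminium with its nut at (373,236), brown at (414,200) and turquoise at (318,296). The dark hub with the black nut is at (216,203). The grey one is the job. The camera's rotation is a quaternion, so I'll fix the helper.

```bash
cat > h.py <<'E'
import numpy as np,cv2
from scipy.spatial.transform import Rotation as R
from cell import monitor,grab_frame,order,spotter
def world(f,p): return R.from_quat(f["rotation"],scalar_first=True).apply(p)+np.array(f["eye"])
E
python3 - <<'E'
from h import *
for c in("scene","top"):
    f=grab_frame(c);cv2.imwrite(f"pics/{c}1.png",f["img"][:,:,::-1])
    for l in("nut_grip","black_nut_grip","front_hub","rear_hub","spray_can","screwdriver","bearing"):
        for r in spotter.place_of(c,l):
            K=f["camera_matrix"];p=np.array(r["at"]);u=K@p
            print(c,l,round(r["confidence"],2),world(f,p).round(3),(u[:2]/u[2]).round())
E
```

```text
scene nut_grip 0.66 [0.509 0.205 0.122] [373. 236.]
scene nut_grip 0.65 [0.309 0.232 0.13 ] [415. 198.]
scene nut_grip 0.6 [0.744 0.196 0.126] [318. 295.]
scene black_nut_grip 0.72 [ 0.574 -0.206  0.121] [216. 200.]
scene front_hub 0.81 [0.31  0.229 0.002] [407. 239.]
scene front_hub 0.74 [ 0.507  0.201 -0.   ] [367. 277.]
scene front_hub 0.69 [0.746 0.195 0.003] [316. 340.]
scene rear_hub 0.86 [ 0.578 -0.201  0.003] [221. 238.]
scene rear_hub 0.64 [ 0.674  0.374 -0.003] [413. 356.]
scene spray_can 0.79 [0.675 0.374 0.002] [413. 355.]
scene screwdriver 0.76 [0.495 0.014 0.001] [304. 249.]
scene bearing 0.91 [0.496 0.413 0.006] [458. 305.]
scene bearing 0.63 [0.51  0.205 0.109] [372. 241.]
top nut_grip 0.76 [0.312 0.229 0.124] [185. 306.]
top nut_grip 0.73 [0.508 0.205 0.125] [196. 226.]
top nut_grip 0.52 [0.747 0.193 0.125] [200. 134.]
top black_nut_grip 0.7 [ 0.577 -0.209  0.12 ] [359. 194.]
top front_hub 0.76 [0.747 0.195 0.   ] [210. 149.]
top front_hub 0.68 [ 0.316  0.234 -0.   ] [196. 300.]
top front_hub 0.66 [ 0.511  0.204 -0.003] [207. 229.]
top rear_hub 0.57 [ 0.575 -0.2    0.001] [349. 202.]
top spray_can 0.61 [0.679 0.368 0.002] [150. 173.]
top screwdriver 0.67 [ 0.501  0.012 -0.002] [274. 231.]
top bearing 0.67 [ 0.495  0.41  -0.004] [135. 237.]
top bearing 0.59 [ 0.681  0.368 -0.   ] [151. 173.]
top bearing 0.46 [0.515 0.205 0.109] [197. 223.]
```

View pics/top1.png

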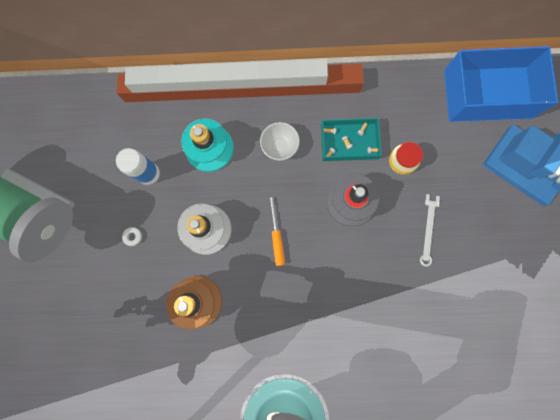

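Candidates that could be taken for the job, in the top view: grey aluminium nut (196,226), turquoise (200,134), brown (185,306), and the black nut on the dark hub (359,194). The description fits the grey hub, with its nut at about (0.509, 0.205, 0.123), 0.55 m from the base and at the height expected. I'll move above it and check with a wrist close-up.

send_rows(series=[{"dx": -0.0386, "dy": -0.0298, "dz": -0.006, "claw": 0.0854}, {"dx": -0.0386, "dy": -0.0298, "dz": -0.006}, {"dx": -0.0386, "dy": -0.0298, "dz": -0.006}, {"dx": -0.0386, "dy": -0.0298, "dz": -0.006}, {"dx": -0.0386, "dy": -0.0298, "dz": -0.006}, {"dx": -0.0386, "dy": -0.0298, "dz": -0.006}, {"dx": -0.0386, "dy": -0.0298, "dz": -0.006}, {"dx": -0.0386, "dy": -0.0298}], force=60)

```text
$.series[0]: bad value
```

send_rows(series=[{"dx": -0.0386, "dy": -0.0298}, {"dx": -0.0386, "dy": -0.0298}, {"dx": -0.0386, "dy": -0.0298}, {"rz": -8}, {"rz": -8}, {"rz": -8}, {"rz": -8}, {"rz": 0}])

```text
$.series[0]: bad value
```

Run:
```python
from h import *
f=grab_frame("wrist");cv2.imwrite("pics/w1.png",f["img"][:,:,::-1])
s=monitor.read_state()
print(s["clock"],s["joint_positions"].round(3),s["position"].round(4),s["tool_rot"].round(4),s["moment"],s["force"])
for r in spotter.place_of("wrist","nut_grip"):
    print(round(r["confidence"],2),world(f,r["at"]).round(4))
M=R.from_quat(s["tool_rot"],scalar_first=True).as_matrix();print(M.round(3))
```

```text
0.95 [ 1.233  0.264  1.604  0.     1.274 -0.037] [0.2    0.6447 0.1951] [-0.      0.1498  0.9887  0.    ] [-0.01847609 -0.01159919 -0.01302272] [-0.3226658   0.11786065 -0.61203926]
[[-0.955  0.296 -0.   ]
 [ 0.296  0.955  0.   ]
 [ 0.     0.    -1.   ]]
```

View pics/w1.png

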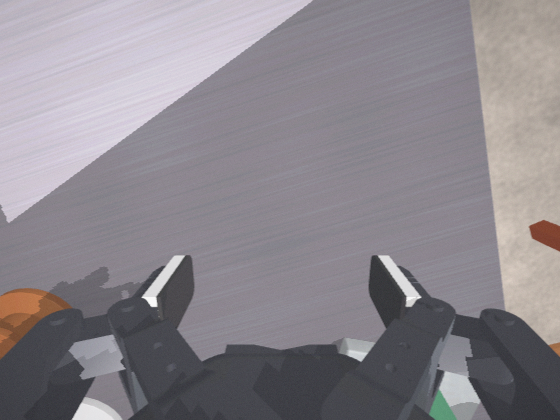

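Nothing moved: the wrist view shows bare bench and the brown hub at the lower left. The rows were refused, probably because every key has to be present.

send_rows(series=[{"dx": -0.0386, "dy": -0.0298, "dz": -0.006, "rx": 0, "ry": 0, "rz": 0, "claw": 0.085}, {"dx": -0.0386, "dy": -0.0298, "dz": -0.006, "rx": 0, "ry": 0, "rz": 0, "claw": 0.085}, {"dx": -0.0386, "dy": -0.0298, "dz": -0.006, "rx": 0, "ry": 0, "rz": 0, "claw": 0.085}, {"dx": -0.0386, "dy": -0.0298, "dz": -0.006, "rx": 0, "ry": 0, "rz": 0, "claw": 0.085}, {"dx": -0.0386, "dy": -0.0298, "dz": -0.006, "rx": 0, "ry": 0, "rz": 0, "claw": 0.085}, {"dx": -0.0386, "dy": -0.0298, "dz": -0.006, "rx": 0, "ry": 0, "rz": 0, "claw": 0.085}, {"dx": -0.0386, "dy": -0.0298, "dz": -0.006, "rx": 0, "ry": 0, "rz": 0, "claw": 0.085}, {"dx": -0.0386, "dy": -0.0298, "dz": 0, "rx": 0, "ry": 0, "rz": 0, "claw": 0.085}], force=60)

```text
clock: 1.8
position: [0.4257, 0.3242, 0.2386]
tool_rot: [0.001, 0.15, 0.989, 0.001]
force: [0.5, -0.4, 0.3]
opening: 0.0855
```

send_rows(series=[{"dx": -0.0386, "dy": -0.0298, "dz": 0, "rx": 0, "ry": 0, "rz": 0, "claw": 0.085}, {"dx": -0.0386, "dy": -0.0298, "dz": 0, "rx": 0, "ry": 0, "rz": 0, "claw": 0.085}, {"dx": -0.0386, "dy": -0.0298, "dz": 0, "rx": 0, "ry": 0, "rz": 0, "claw": 0.085}, {"dx": 0, "dy": 0, "dz": 0, "rx": 0, "ry": 0, "rz": -8, "claw": 0.085}, {"dx": 0, "dy": 0, "dz": 0, "rx": 0, "ry": 0, "rz": -8, "claw": 0.085}, {"dx": 0, "dy": 0, "dz": 0, "rx": 0, "ry": 0, "rz": -8, "claw": 0.085}, {"dx": 0, "dy": 0, "dz": 0, "rx": 0, "ry": 0, "rz": -8, "claw": 0.085}, {"dx": 0, "dy": 0, "dz": 0, "rx": 0, "ry": 0, "rz": 0, "claw": 0.085}])

```text
clock: 2.6
position: [0.5085, 0.2057, 0.2372]
tool_rot: [0.0, -0.129, 0.992, 0.0]
force: [0.1, -0.1, -0.2]
opening: 0.085
```

Run:
```python
from h import *
f=grab_frame("wrist");cv2.imwrite("pics/w2.png",f["img"][:,:,::-1])
s=monitor.read_state()
print(s["clock"],s["joint_positions"].round(3),s["position"].round(4),s["moment"],s["force"])
for r in spotter.place_of("wrist","nut_grip"):
    print(round(r["confidence"],2),world(f,r["at"]).round(4))
M=R.from_quat(s["tool_rot"],scalar_first=True).as_matrix();print(M.round(3))
```

```text
2.65 [ 0.339 -0.     1.823  0.     1.318 -1.486] [0.5084 0.2057 0.2372] [-0.02500612 -0.01097807 -0.00754327] [-0.40886603 -0.16816933 -0.50216466]
0.87 [0.5093 0.2037 0.1234]
[[-0.968 -0.252  0.   ]
 [-0.252  0.968  0.   ]
 [-0.     0.    -1.   ]]
```

View pics/w2.png

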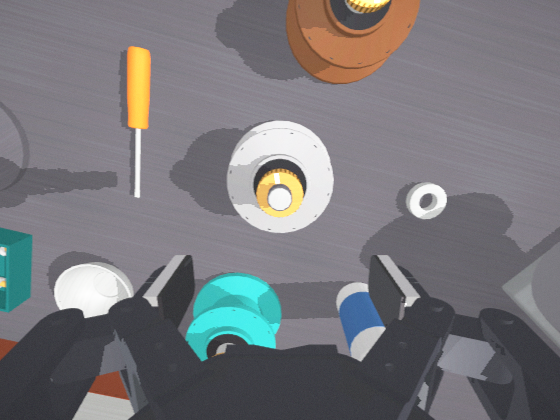

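The wrist view shows the grey aluminium hub right under the gripper, with its brass nut at (280,192) and the dash at (277,178). Brown is at the top right and turquoise at the bottom left. The fit is good: (0.509, 0.2045). Next I wind the wrist back to about -2.45 rad and go down.

send_rows(series=[{"dx": 0, "dy": -0.0013, "dz": 0, "rx": 0, "ry": 0, "rz": -8, "claw": 0.085}, {"dx": 0, "dy": 0, "dz": 0, "rx": 0, "ry": 0, "rz": -8, "claw": 0.085}, {"dx": 0, "dy": 0, "dz": 0, "rx": 0, "ry": 0, "rz": -8, "claw": 0.085}, {"dx": 0, "dy": 0, "dz": 0, "rx": 0, "ry": 0, "rz": -8, "claw": 0.085}, {"dx": 0, "dy": 0, "dz": 0, "rx": 0, "ry": 0, "rz": -8, "claw": 0.085}, {"dx": 0, "dy": 0, "dz": 0, "rx": 0, "ry": 0, "rz": -8, "claw": 0.085}, {"dx": 0, "dy": 0, "dz": 0, "rx": 0, "ry": 0, "rz": -7, "claw": 0.085}, {"dx": 0, "dy": 0, "dz": 0, "rx": 0, "ry": 0, "rz": 0, "claw": 0.085}])

```text
clock: 3.5
position: [0.5086, 0.2047, 0.2371]
tool_rot: [0.0, -0.571, 0.821, 0.0]
force: [-0.0, 0.1, 0.2]
opening: 0.0852
```

send_rows(series=[{"dx": 0, "dy": 0, "dz": 0.024, "rx": 0, "ry": 0, "rz": 0, "claw": 0.085}, {"dx": 0, "dy": 0, "dz": 0.024, "rx": 0, "ry": 0, "rz": 0, "claw": 0.085}, {"dx": 0, "dy": 0, "dz": 0.024, "rx": 0, "ry": 0, "rz": 0, "claw": 0.085}, {"dx": 0, "dy": 0, "dz": 0.02, "rx": 0, "ry": 0, "rz": 0, "claw": 0.085}, {"dx": 0, "dy": 0, "dz": 0.02, "rx": 0, "ry": 0, "rz": 0, "claw": 0.085}, {"dx": 0, "dy": 0, "dz": 0.013, "rx": 0, "ry": 0, "rz": 0, "claw": 0.085}, {"dx": 0, "dy": 0, "dz": 0.008, "rx": 0, "ry": 0, "rz": 0, "claw": 0.085}, {"dx": 0, "dy": 0, "dz": 0, "rx": 0, "ry": 0, "rz": 0, "claw": 0.085}])

```text
clock: 4.3
position: [0.508, 0.2043, 0.103]
tool_rot: [-0.001, -0.571, 0.821, 0.0]
force: [0.0, 0.8, 0.5]
opening: 0.0853
```

send_rows(series=[{"dx": 0, "dy": 0, "dz": 0, "rx": 0, "ry": 0, "rz": 0, "claw": 0.06}, {"dx": 0, "dy": 0, "dz": 0, "rx": 0, "ry": 0, "rz": 0, "claw": 0.05}, {"dx": 0, "dy": 0, "dz": 0, "rx": 0, "ry": 0, "rz": 0, "claw": 0.035}, {"dx": 0, "dy": 0, "dz": 0, "rx": 0, "ry": 0, "rz": 0, "claw": 0.035}, {"dx": 0, "dy": 0, "dz": 0, "rx": 0, "ry": 0, "rz": 0, "claw": 0.035}, {"dx": 0, "dy": 0, "dz": 0, "rx": 0, "ry": 0, "rz": 0, "claw": 0.035}], force=60)

```text
clock: 4.9
position: [0.5088, 0.2046, 0.1043]
tool_rot: [0.0, -0.572, 0.82, -0.0]
force: [0.1, -0.2, 0.2]
opening: 0.0347
```

```bash
cat > st.py <<'E'
from h import *
s=monitor.read_state()
print(s["clock"],"q6",s["joint_positions"][5].round(4),s["position"].round(4),"M",s["moment"].round(3),"F",s["force"].round(1),s["opening"])
E
python3 st.py; python3 -c "
from h import *
f=grab_frame('wrist');cv2.imwrite('pics/w3.png',f['img'][:,:,::-1])"
```

```text
4.9 q6 -2.4515 [0.5088 0.2046 0.1043] M [ 0.006  0.021 -0.   ] F [ 0.1 -0.2  0.2] 0.034744312453129186
```

View pics/w3.png

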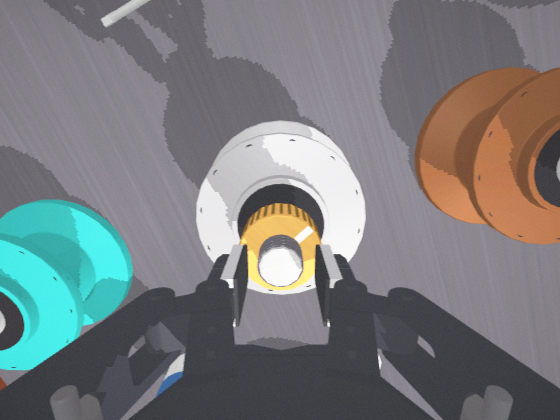

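The fingers closed to 35 mm with no contact, yet the nut is 46 mm across. In the picture the nut at (280,260) sits ahead of the pads (rows 245-325). I'll project known points and check the nut's true position by depth.

Run:
```python
from h import *
f=grab_frame("wrist");s=monitor.read_state()
K=f["camera_matrix"];Rc=R.from_quat(f["rotation"],scalar_first=True);e=np.array(f["eye"])
def px(w): p=K@Rc.inv().apply(np.array(w)-e); return (p[:2]/p[2]).round(),p[2].round(3)
T=np.array(s["position"]);M=R.from_quat(s["tool_rot"],scalar_first=True).as_matrix()
print("eye",e,"tool x",M[:,0].round(3),"TCP",px(T),"grasp",px(T+[0,0,.019]))
print("axletop",px([.509,.2045,.15]),"nuttop",px([.509,.2045,.134]))
for z in(.1,.12,.14,.16):print(z,[px(T*[1,1,0]+[0,0,z]+M[:,1]*d) for d in(-.0174,.0174)])
D=f["depth"]
for v in range(200,340,10):
    print(v,[(world(f,[(u-K[0,2])/K[0,0]*D[v,u],(v-K[1,2])/K[1,1]*D[v,u],D[v,u])*1000).round().astype(int).tolist() for u in(236,281,325)])
for r in spotter.place_of("wrist","nut_grip"): print(r["confidence"],world(f,r["at"]).round(4))
```

```text
File "<stdin>", line 11
    print(v,[(world(f,[(u-K[0,2])/K[0,0]*D[v,u],(v-K[1,2])/K[1,1]*D[v,u],D[v,u])*1000).round().astype(int).tolist() for u in(236,281,325)])
                                                                               ^
SyntaxError: closing parenthesis ')' does not match opening parenthesis '['
```

Run:
```python
from h import *
f=grab_frame("wrist");s=monitor.read_state()
K=f["camera_matrix"];Rc=R.from_quat(f["rotation"],scalar_first=True);e=np.array(f["eye"])
def px(w): p=K@Rc.inv().apply(np.array(w)-e); return (p[:2]/p[2]).round(),p[2].round(3)
T=np.array(s["position"]);M=R.from_quat(s["tool_rot"],scalar_first=True).as_matrix()
print("eye",e,"tool x",M[:,0].round(3),"TCP",px(T),"grasp",px(T+[0,0,.019]))
print("axletop",px([.509,.2045,.15]),"nuttop",px([.509,.2045,.134]))
for z in(.1,.12,.14,.16):print(z,[px(T*[1,1,0]+[0,0,z]+M[:,1]*d) for d in(-.0174,.0174)])
D=f["depth"]
for v in range(200,340,10):
    print(v,[(1000*world(f,D[v,u]*(np.linalg.inv(K)@[u,v,1]))).round().astype(int).tolist() for u in(236,281,325)])
for r in spotter.place_of("wrist","nut_grip"): print(r["confidence"],world(f,r["at"]).round(4))
print(s["opening"],s["position"])
```

```text
eye [0.48375366 0.13721121 0.28353983] tool x [-0.346 -0.938 -0.   ] TCP (array([281., 235.]), np.float64(0.192)) grasp (array([281., 247.]), np.float64(0.174))
axletop (array([280., 269.]), np.float64(0.148)) nuttop (array([280., 255.]), np.float64(0.164))
0.1 [(array([254., 232.]), np.float64(0.196)), (array([307., 232.]), np.float64(0.196))]
0.12 [(array([252., 245.]), np.float64(0.177)), (array([310., 245.]), np.float64(0.177))]
0.14 [(array([248., 260.]), np.float64(0.158)), (array([314., 260.]), np.float64(0.158))]
0.16 [(array([243., 279.]), np.float64(0.139)), (array([318., 279.]), np.float64(0.139))]
200 [[533, 178, 80], [502, 186, 91], [474, 200, 80]]
210 [[533, 182, 91], [500, 182, 129], [476, 203, 90]]
220 [[536, 189, 91], [501, 185, 135], [479, 210, 91]]
230 [[538, 196, 91], [503, 190, 135], [481, 217, 90]]
240 [[541, 203, 91], [505, 194, 141], [483, 225, 90]]
250 [[525, 186, 153], [505, 195, 151], [485, 201, 153]]
260 [[523, 186, 164], [507, 200, 150], [486, 200, 164]]
270 [[522, 187, 172], [509, 205, 151], [487, 200, 173]]
280 [[521, 188, 180], [511, 210, 151], [489, 200, 180]]
290 [[523, 192, 179], [528, 258, 79], [490, 205, 179]]
300 [[525, 197, 178], [549, 315, 0], [491, 208, 180]]
310 [[527, 201, 179], [554, 327, 0], [493, 213, 179]]
320 [[529, 206, 179], [558, 339, 2], [494, 217, 180]]
330 [[610, 334, 1], [563, 351, 1], [516, 369, 1]]
0.76 [0.5039 0.2036 0.1254]
0.035137902015768885 [0.50872128 0.20456657 0.10412407]
```

The depth puts the pads' front edges near z = 0.15, above the nut, which doesn't fit the reported TCP. I'll take a close crop from the scene camera to settle it.

Run:
```python
from h import *
f=grab_frame("scene");c=f["img"][130:310,290:450,::-1]
cv2.imwrite("pics/s2.png",cv2.resize(c,None,fx=3.3,fy=3.3,interpolation=cv2.INTER_CUBIC))
```

```text
(no output)
```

View pics/s2.png

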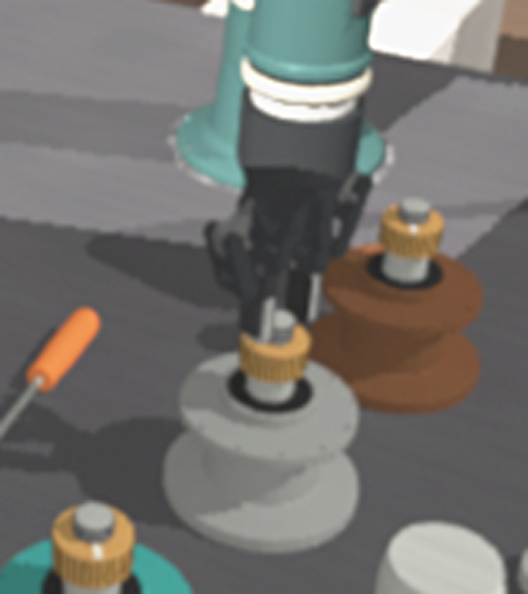

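Run:
```python
from h import *
f=grab_frame("wrist");s=monitor.read_state();K=f["camera_matrix"];D=f["depth"]
v,u=np.mgrid[:420,:560];P=(np.linalg.inv(K)@np.stack([u.ravel(),v.ravel(),np.ones(u.size)])).T*D.reshape(-1,1)
W=world(f,P);M=R.from_quat(s["tool_rot"],scalar_first=True).as_matrix()
L=(W-s["position"])@M*1000   # tool frame mm
ok=(D.ravel()>0)&(abs(L[:,0])<40)&(abs(L[:,1])<60)&(L[:,2]<10)
L=L[ok];U=np.c_[u.ravel(),v.ravel()][ok]
for y0 in range(-45,46,5):
    m=(L[:,1]>=y0)&(L[:,1]<y0+5)
    h=np.histogram(L[m,2],bins=np.arange(-100,11,10))[0];print(y0,h)
m=(abs(L[:,1])>15)&(L[:,2]<-33)&(L[:,2]>-60)
i=np.argsort(-L[m,2])[:300:20];print(np.c_[L[m][i].round(),U[m][i]])
print(s["joint_positions"],s["position"])
```

```text
-45 [1145  145    0    0    0    0    0    0    0    0    0]
-40 [997 273   3   0   0   0   0   0   0   0   0]
-35 [275 171  11  28  22   6   0   0   0   0   0]
-30 [143 225  24  90  97  45   0   0   0   0   0]
-25 [152 240 130 109  86  64  21  26   8   1   0]
-20 [ 75  78 434 224 180 142 367  66  32   2   0]
-15 [  0   0   0   0   0  93 405  68  37   1   0]
-10 [  0   0   0   0   0 364 319  63  42   5   0]
-5 [  0   0   0   0   0 443 272  62  40   6   0]
0 [  0   0   0   0   0 436 289  76  42   3   0]
5 [  0   0   0   0   0 329 307  68  38   3   0]
10 [  0   0   0   0   0  29 464  69  36   7   0]
15 [ 73  70 432 231 178 142 311  65  29   3   0]
20 [157 243 134 107  85  63   6  16   4   0   0]
25 [151 225  21  93  99  44   0   0   0   0   0]
30 [257 168  13  24  23   4   0   0   0   0   0]
35 [1028  266    2    0    0    0    0    0    0    0    0]
40 [1128  148    0    0    0    0    0    0    0    0    0]
45 [631  89   0   0   0   0   0   0   0   0   0]
[[  1. -18. -37. 247. 259.]
 [ -3. -18. -39. 247. 268.]
 [ -7. -18. -40. 247. 276.]
 [-10.  17. -41. 314. 281.]
 [  3.  18. -41. 315. 260.]
 [  5.  17. -42. 315. 256.]
 [  3.  17. -43. 315. 261.]
 [ 11. -23. -43. 235. 246.]
 [ 11.  19. -43. 319. 246.]
 [  7. -26. -44. 228. 254.]
 [ -6.  17. -44. 315. 278.]
 [ 12. -19. -45. 242. 246.]
 [ 12. -24. -45. 232. 247.]
 [ 12. -18. -45. 243. 247.]
 [  8. -26. -46. 228. 255.]]
[ 3.36860417e-01  1.01417890e-01  1.97047162e+00 -3.19908886e-05
  1.06975979e+00 -2.45153486e+00] [0.50872217 0.20453013 0.1040475 ]
```

The crop shows the fingertips hovering beside the axle tip, above the nut. Wrist depth agrees: pad inner faces at y = ±17.5 mm, and tips about 40 mm behind the reported TCP (z ≈ 0.144). The tool length in the state is therefore about 35 mm off, while x and y are centred. I'll open, go down 34 mm and close again.

send_rows(series=[{"dx": 0, "dy": 0, "dz": 0, "rx": 0, "ry": 0, "rz": 0, "claw": 0.085}, {"dx": 0, "dy": 0, "dz": 0, "rx": 0, "ry": 0, "rz": 0, "claw": 0.085}, {"dx": 0, "dy": 0, "dz": 0, "rx": 0, "ry": 0, "rz": 0, "claw": 0.085}, {"dx": 0, "dy": 0, "dz": 0.01, "rx": 0, "ry": 0, "rz": 0, "claw": 0.085}, {"dx": 0, "dy": 0, "dz": 0.01, "rx": 0, "ry": 0, "rz": 0, "claw": 0.085}, {"dx": 0, "dy": 0, "dz": 0.008, "rx": 0, "ry": 0, "rz": 0, "claw": 0.085}, {"dx": 0, "dy": 0, "dz": 0.006, "rx": 0, "ry": 0, "rz": 0, "claw": 0.085}, {"dx": 0, "dy": 0, "dz": 0, "rx": 0, "ry": 0, "rz": 0, "claw": 0.085}])

```text
clock: 5.95
position: [0.5075, 0.2041, 0.0683]
tool_rot: [-0.001, -0.572, 0.82, 0.0]
force: [-0.6, 0.8, -0.1]
opening: 0.0854
```

send_rows(series=[{"dx": 0, "dy": 0, "dz": 0, "rx": 0, "ry": 0, "rz": 0, "claw": 0.06}, {"dx": 0, "dy": 0, "dz": 0, "rx": 0, "ry": 0, "rz": 0, "claw": 0.05}, {"dx": 0, "dy": 0, "dz": 0, "rx": 0, "ry": 0, "rz": 0, "claw": 0.035}, {"dx": 0, "dy": 0, "dz": 0, "rx": 0, "ry": 0, "rz": 0, "claw": 0.035}, {"dx": 0, "dy": 0, "dz": 0, "rx": 0, "ry": 0, "rz": 0, "claw": 0.035}, {"dx": 0, "dy": 0, "dz": 0, "rx": 0, "ry": 0, "rz": 0, "claw": 0.035}], force=60)

```text
clock: 6.55
position: [0.5095, 0.2047, 0.0709]
tool_rot: [0.001, -0.572, 0.82, -0.0]
force: [-0.7, -0.9, 4.5]
opening: 0.0444
```

```bash
python3 st.py
python3 - <<'E'
from h import *
f=grab_frame("wrist");cv2.imwrite("pics/w4.png",f["img"][:,:,::-1])
s=monitor.read_state();K=f["camera_matrix"];D=f["depth"]
v,u=np.mgrid[:420,:560];P=(np.linalg.inv(K)@np.stack([u.ravel(),v.ravel(),np.ones(u.size)])).T*D.reshape(-1,1)
W=world(f,P);M=R.from_quat(s["tool_rot"],scalar_first=True).as_matrix()
L=(W-s["position"])@M*1000
m=(D.ravel()>0)&(abs(L[:,0])<13)&(abs(L[:,1])<34)&(abs(L[:,1])>24.5)&(L[:,2]<-25)
L=L[m]
for sg in(1,-1):
    q=L[L[:,1]*sg>0];print(sg,len(q),"tip tool z",np.percentile(q[:,2],[99,97,90]).round(1))
E
```

```text
6.55 q6 -2.4516 [0.5095 0.2047 0.0709] M [-0.194  0.018 -0.004] F [-0.7 -0.9  4.5] 0.044390208212988176
1 1935 tip tool z [-45.  -48.1 -56.5]
-1 1943 tip tool z [-44.8 -48.3 -56.8]
```

View pics/w4.png

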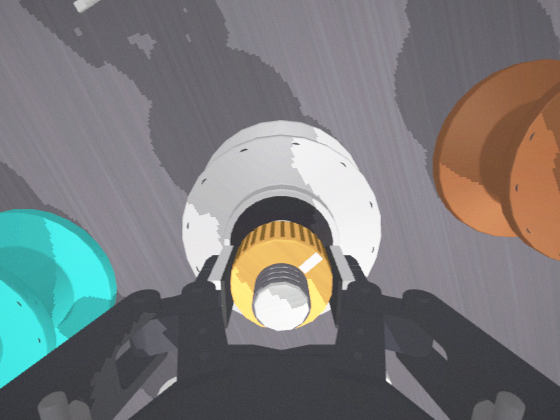

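The fingers are now on the nut: it is caught at 44 mm between the pads around (232,280) and (335,280), with the dash at (312,262). I'll turn it clockwise 64°, following the sink (about 0.13 mm per 8°).

send_rows(series=[{"dx": 0, "dy": 0, "dz": 0.0002, "rx": 0, "ry": 0, "rz": 8, "claw": 0.035}, {"dx": 0, "dy": 0, "dz": 0.0002, "rx": 0, "ry": 0, "rz": 8, "claw": 0.035}, {"dx": 0, "dy": 0, "dz": 0.0002, "rx": 0, "ry": 0, "rz": 8, "claw": 0.035}, {"dx": 0, "dy": 0, "dz": 0.0002, "rx": 0, "ry": 0, "rz": 8, "claw": 0.035}, {"dx": 0, "dy": 0, "dz": 0.0002, "rx": 0, "ry": 0, "rz": 8, "claw": 0.035}, {"dx": 0, "dy": 0, "dz": 0.0002, "rx": 0, "ry": 0, "rz": 8, "claw": 0.035}, {"dx": 0, "dy": 0, "dz": 0.0002, "rx": 0, "ry": 0, "rz": 8, "claw": 0.035}, {"dx": 0, "dy": 0, "dz": 0.0002, "rx": 0, "ry": 0, "rz": 8, "claw": 0.035}], force=60)

```text
clock: 7.4
position: [0.5098, 0.2042, 0.0698]
tool_rot: [0.001, -0.048, 0.999, -0.0]
force: [-0.5, -3.8, 8.1]
opening: 0.0443
```

```bash
python3 st.py
cat > look.py <<'E'
from h import *
import sys
f=grab_frame("wrist");s=monitor.read_state();K=f["camera_matrix"]
cv2.imwrite(f"pics/{sys.argv[1]}.png",f["img"][:,:,::-1])
M=R.from_quat(s["tool_rot"],scalar_first=True).as_matrix();D=f["depth"]
v,u=np.mgrid[:420,:560];P=(np.linalg.inv(K)@np.stack([u.ravel(),v.ravel(),np.ones(u.size)])).T*D.reshape(-1,1)
W=world(f,P);L=(W-s["position"])@M*1000
I=f["img"].reshape(-1,3).astype(int)
top=(D.ravel()>0)&(W[:,2]>.128)&(W[:,2]<.139)&(np.hypot(W[:,0]-.509,W[:,1]-.2045)<.0225)&(np.hypot(W[:,0]-.509,W[:,1]-.2045)>.012)
w=top&(I.min(1)>170)&(np.ptp(I,axis=1)<70)
c=W[w].mean(0)-[.509,.2045,0] if w.sum() else [0,0,0]
print("nut top z",np.median(W[top,2]).round(4),"dash px",w.sum(),"world deg",np.degrees(np.arctan2(c[1],c[0])).round(1))
t=M.T@np.array([c[0],c[1],0]);print("dash in tool deg",np.degrees(np.arctan2(t[1],t[0])).round(1))
for vv in(360,380,400):print([L.reshape(420,560,3)[vv,uu].round().astype(int).tolist() for uu in(240,280,320)])
E
python3 look.py w5
```

```text
7.4 q6 -1.3289 [0.5098 0.2042 0.0698] M [-0.534  0.053  0.022] F [-0.5 -3.8  8.1] 0.044313358426133334
nut top z 0.1338 dash px 229 world deg 141.9
dash in tool deg 43.2
[[10, -11, -115], [11, -1, -116], [12, 10, -117]]
[[12, -10, -123], [12, -1, -123], [12, 9, -123]]
[[11, -10, -128], [12, -1, -128], [11, 8, -127]]
```

The body front is at tool z ≈ -112 mm instead of the expected -73, which confirms the tool offset of about 37 mm. The real grasp point is therefore at about 0.126, near the nut's middle. I'll keep turning and watch the dash in the tool frame for slip.

send_rows(series=[{"dx": 0, "dy": 0, "dz": 0.0001, "rx": 0, "ry": 0, "rz": 8, "claw": 0.035}, {"dx": 0, "dy": 0, "dz": 0.0001, "rx": 0, "ry": 0, "rz": 8, "claw": 0.035}, {"dx": 0, "dy": 0, "dz": 0.0001, "rx": 0, "ry": 0, "rz": 8, "claw": 0.035}, {"dx": 0, "dy": 0, "dz": 0.0001, "rx": 0, "ry": 0, "rz": 8, "claw": 0.035}, {"dx": 0, "dy": 0, "dz": 0.0001, "rx": 0, "ry": 0, "rz": 8, "claw": 0.035}])

```text
clock: 7.95
position: [0.5097, 0.2039, 0.0691]
tool_rot: [0.001, 0.297, 0.955, -0.0]
force: [-1.4, -4.1, 7.8]
opening: 0.0443
```

```bash
python3 st.py;python3 look.py w6|head -2
```

```text
7.95 q6 -0.6308 [0.5097 0.2039 0.0691] M [-0.645  0.071  0.089] F [-1.4 -4.1  7.8] 0.04430591814681915
nut top z 0.1332 dash px 224 world deg 100.3
dash in tool deg 44.8
```

send_rows(series=[{"dx": 0, "dy": 0, "dz": 0.0001, "rx": 0, "ry": 0, "rz": 8, "claw": 0.035}, {"dx": 0, "dy": 0, "dz": 0.0001, "rx": 0, "ry": 0, "rz": 8, "claw": 0.035}, {"dx": 0, "dy": 0, "dz": 0.0001, "rx": 0, "ry": 0, "rz": 8, "claw": 0.035}])

```text
clock: 8.3
position: [0.5096, 0.2038, 0.0687]
tool_rot: [0.001, 0.489, 0.872, -0.0]
force: [-1.0, -3.7, 7.6]
opening: 0.0443
```

```bash
python3 st.py;python3 look.py w7|head -2
```

```text
8.3 q6 -0.2119 [0.5096 0.2038 0.0687] M [-0.683  0.122  0.082] F [-1.  -3.7  7.6] 0.044266615168567426
nut top z 0.1328 dash px 223 world deg 75.2
dash in tool deg 45.9
```

No slip. The nut's top is about 0.8 mm above its end position, so the stop should come in roughly 0.8 rad.

send_rows(series=[{"dx": 0, "dy": 0, "dz": 0.0001, "rx": 0, "ry": 0, "rz": 5, "claw": 0.035}, {"dx": 0, "dy": 0, "dz": 0.0001, "rx": 0, "ry": 0, "rz": 5, "claw": 0.035}, {"dx": 0, "dy": 0, "dz": 0.0001, "rx": 0, "ry": 0, "rz": 5, "claw": 0.035}, {"dx": 0, "dy": 0, "dz": 0.0001, "rx": 0, "ry": 0, "rz": 5, "claw": 0.035}, {"dx": 0, "dy": 0, "dz": 0.0001, "rx": 0, "ry": 0, "rz": 5, "claw": 0.035}])

```text
clock: 8.85
position: [0.5094, 0.2037, 0.0683]
tool_rot: [0.001, 0.665, 0.747, -0.0]
force: [-0.5, -5.0, 7.1]
opening: 0.0445
```

```bash
python3 st.py;python3 look.py w8|head -2
```

```text
8.85 q6 0.2223 [0.5094 0.2037 0.0683] M [-0.707  0.278  0.048] F [-0.5 -5.   7.1] 0.044518162074651306
nut top z 0.1324 dash px 227 world deg 49.0
dash in tool deg 47.4
```

send_rows(series=[{"dx": 0, "dy": 0, "dz": 0.0001, "rx": 0, "ry": 0, "rz": 5, "claw": 0.035}, {"dx": 0, "dy": 0, "dz": 0.0001, "rx": 0, "ry": 0, "rz": 5, "claw": 0.035}, {"dx": 0, "dy": 0, "dz": 0.0001, "rx": 0, "ry": 0, "rz": 5, "claw": 0.035}])

```text
clock: 9.2
position: [0.5094, 0.2046, 0.0681]
tool_rot: [0.001, 0.756, 0.655, 0.0]
force: [-3.2, -3.7, 7.5]
opening: 0.0443
```

```bash
python3 st.py;python3 look.py w9|head -2
```

```text
9.2 q6 0.4814 [0.5094 0.2046 0.0681] M [-1.129  0.466  1.576] F [-3.2 -3.7  7.5] 0.044265164465758816
nut top z 0.1324 dash px 229 world deg 46.4
dash in tool deg 35.2
```

The moment about z jumped to 1.58 N·m and the dash stopped at 46.4° in the world while the fingers began to slip: the nut is bottomed. I'll press briefly to confirm.

send_rows(series=[{"dx": 0, "dy": 0, "dz": 0, "rx": 0, "ry": 0, "rz": 4, "claw": 0.035}, {"dx": 0, "dy": 0, "dz": 0, "rx": 0, "ry": 0, "rz": 0, "claw": 0.035}, {"dx": 0, "dy": 0, "dz": 0, "rx": 0, "ry": 0, "rz": 0, "claw": 0.035}])

```text
clock: 9.55
position: [0.5097, 0.2056, 0.068]
tool_rot: [0.0, 0.777, 0.629, 0.001]
force: [-0.2, 1.3, 6.8]
opening: 0.0443
```

```bash
python3 st.py;python3 look.py w10|head -2
```

```text
9.55 q6 0.5478 [0.5097 0.2056 0.068 ] M [0.339 0.1   1.231] F [-0.2  1.3  6.8] 0.044292243385942946
nut top z 0.1324 dash px 232 world deg 46.4
dash in tool deg 31.6
```

The nut hasn't moved under load (46.4° both times), so it is on the stop. Now back off 90°, to a dash at about 136° in the world.

send_rows(series=[{"dx": 0, "dy": 0, "dz": -0.0001, "rx": 0, "ry": 0, "rz": -7, "claw": 0.035}, {"dx": 0, "dy": 0, "dz": -0.0001, "rx": 0, "ry": 0, "rz": -7, "claw": 0.035}, {"dx": 0, "dy": 0, "dz": -0.0001, "rx": 0, "ry": 0, "rz": -7, "claw": 0.035}, {"dx": 0, "dy": 0, "dz": -0.0001, "rx": 0, "ry": 0, "rz": -7, "claw": 0.035}, {"dx": 0, "dy": 0, "dz": -0.0001, "rx": 0, "ry": 0, "rz": -7, "claw": 0.035}, {"dx": 0, "dy": 0, "dz": -0.0001, "rx": 0, "ry": 0, "rz": -7, "claw": 0.035}, {"dx": 0, "dy": 0, "dz": -0.0001, "rx": 0, "ry": 0, "rz": -7, "claw": 0.035}, {"dx": 0, "dy": 0, "dz": -0.0001, "rx": 0, "ry": 0, "rz": -7, "claw": 0.035}])

```text
clock: 10.4
position: [0.5083, 0.2053, 0.0688]
tool_rot: [-0.001, 0.391, 0.921, 0.0]
force: [-5.2, 0.1, 11.0]
opening: 0.0445
```

send_rows(series=[{"dx": 0, "dy": 0, "dz": -0.0001, "rx": 0, "ry": 0, "rz": -7, "claw": 0.035}, {"dx": 0, "dy": 0, "dz": -0.0001, "rx": 0, "ry": 0, "rz": -7, "claw": 0.035}, {"dx": 0, "dy": 0, "dz": -0.0001, "rx": 0, "ry": 0, "rz": -7, "claw": 0.035}, {"dx": 0, "dy": 0, "dz": -0.0001, "rx": 0, "ry": 0, "rz": -7, "claw": 0.035}, {"dx": 0, "dy": 0, "dz": 0, "rx": 0, "ry": 0, "rz": -4, "claw": 0.035}, {"dx": 0, "dy": 0, "dz": 0, "rx": 0, "ry": 0, "rz": 0, "claw": 0.035}, {"dx": 0, "dy": 0, "dz": 0, "rx": 0, "ry": 0, "rz": 0, "claw": 0.035}])

```text
clock: 11.1
position: [0.5078, 0.2046, 0.0693]
tool_rot: [-0.001, 0.124, 0.992, -0.0]
force: [-5.6, -1.7, 11.8]
opening: 0.0444
```

```bash
python3 st.py;python3 look.py w11|head -2
```

```text
11.1 q6 -0.9856 [0.5078 0.2046 0.0693] M [-0.22   0.956  0.035] F [-5.6 -1.7 11.8] 0.044397295362140696
nut top z 0.1337 dash px 232 world deg 135.9
dash in tool deg 29.9
```

View pics/w11.png

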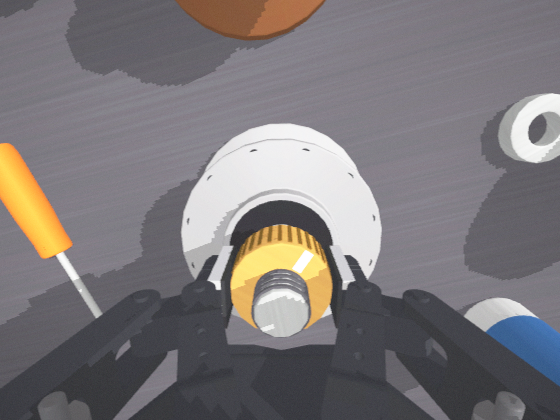

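The nut has backed off 89.5° and is held at 44.4 mm between the pads, with the dash at (303,262). I'll settle for half a second, then hand in.

send_rows(series=[{"dx": 0, "dy": 0, "dz": 0, "rx": 0, "ry": 0, "rz": 0, "claw": 0.035}, {"dx": 0, "dy": 0, "dz": 0, "rx": 0, "ry": 0, "rz": 0, "claw": 0.035}, {"dx": 0, "dy": 0, "dz": 0, "rx": 0, "ry": 0, "rz": 0, "claw": 0.035}, {"dx": 0, "dy": 0, "dz": 0, "rx": 0, "ry": 0, "rz": 0, "claw": 0.035}, {"dx": 0, "dy": 0, "dz": 0, "rx": 0, "ry": 0, "rz": 0, "claw": 0.035}])

```text
clock: 11.65
position: [0.5078, 0.2046, 0.0693]
tool_rot: [-0.001, 0.124, 0.992, -0.0]
force: [-6.0, -2.1, 11.1]
opening: 0.0444
```

```bash
python3 st.py;python3 look.py w12|head -2; python3 -c "
from h import *
print(order.sign_off())"
```

```text
11.65 q6 -0.9856 [0.5078 0.2046 0.0693] M [-0.199  0.844  0.023] F [-6.  -2.1 11.1] 0.04444471805309922
nut top z 0.1337 dash px 233 world deg 135.9
dash in tool deg 29.8
the job is handed in; nothing more can be done
None
```

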